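# Find the key that opens the cam latch of the lock case

## Robot

A 6-joint arm with a two-finger parallel gripper is mounted at the origin on a cart in front of the work surface, level with it; the furniture and walls round the work are solid. World frame = base frame: x ahead of the robot, y to its left, z up, the work surface at z = 0. Lengths are in m, angles in rad, forces in N, time in s.
With the tool pointing down it reaches from about 0.375 to 0.9 m from the base axis. Payload 3.1 kg.
Tool frame: the origin (TCP) lies at the very end of the fingers, on their centre line; the grasp point (between the pads) lies 19 mm behind it (grip_depth is the distance from the TCP to the grasp point, in m); z points along the fingers, y is the line along which they close (so a half turn about z gives the same grasp; the last joint's range is limited). The gripper opens to 85 mm and grips with 20 to 120 N. Pads are 22 mm wide; open, the fingers measure 114 mm over their backs; the gripper's body (76 mm by 85 mm) begins 54 mm behind the grasp point. The pads swing forward as they close: fully open they stand 13 mm farther back than shut.
Start: joints at [0.945, 0.527, 1.433, -0, 1.181, -0.178], TCP at [0.271, 0.563, 0.201] pointing down, gripper open.
Joint ranges: [-3.08, 3.08], [-0.75, 2.2], [0.22, 2.44], [-1.43, 4.57], [0, 2.65], [-2.85, 2.85]. Speed limits (rad/s): [2.79, 2.79, 3.14, 3.14, 3.14, 3.14].

## Interface

Orientations are given as a unit quaternion [x, y, z, w].
In Python, from station import * gives the robot as it stands.
- The arm moves only by the tool apply_moves, never from a script. Its argument "plan" is a list of rows, each a list of 7 numbers: the shift along the tool's x, y, z in m, then the turn, a rotation vector about the tool's x, y, z in rad, then the gripper command: -1 is fully open, 1 is shut, values between are in proportion. In form: [[dx, dy, dz, wx, wy, wz, jaw], ...]. A call has 1 to 8 rows; each row shifts and turns the commanded pose from where the row before left it, along the tool's axes as they then stand; what a row does not reach is not made up. A row lasts 1/8 s, in which the tool goes at most 62.5 mm and 10.7 degrees, less where a joint would pass 70% of its speed; a pose out of reach is approached as far as the arm can. A call is refused whole if a number of a shift passes 0.0625 or a number of a turn 0.188, either way. A call with a gripper value outside its range is refused whole. The fingers move at their own pace and stop on an object; "force" is the grip in N (left out, the last holds). Time passes only in rows, so rows that do not move let the fingers close. It gives the time, the measured TCP pose, the force, the opening and the grip force at its end, in the units of the state.
- sense(): the state, without advancing time (a new reading comes with each control period).
- snapshot(name): name is "scene" or "top" or "wrist"; returns the picture (480x640x3 uint8, red, green, blue); there is no depth.
- calibration(name): a dict with "camera_matrix" (3x3 intrinsics, pixels), "k1" (the pictures are not rectified: a ray, as slopes to the right and down, at radius r is drawn at 1 + k1 r^2 times it, then the intrinsics apply), "R" (3x3) and "t" (3): a world point X has camera coordinates R X + t; the wrist camera has in their place "mount" (4x4, takes a point from camera to tool coordinates, whose origin is the TCP and whose axes are the flange's). Camera axes: x right, y down, z forward; pixel columns grow to the right and rows downward; lengths in m; the calibration is good to about 2 mm. A picture is of the moment at which its call begins: read the wrist's pose just before it. calibration takes no time and is no camera call.
- sign_off(): hands the job in; it is judged then, once.
The state is a dict: "t": time; "q": joint angles; "qd": joint speeds; "tau": joint torques, N m; "tcp_pos": TCP position; "tool_rot": TCP orientation; "force": force on the tool from outside, world axes, zero at the start; "ft_torque": the same for the moment, N m; "finger_gap": opening from 0.0 (shut) to 1.0 (fully open); "gripper_force": force on a finger pad.
Only numpy, scipy, OpenCV 4.12 (cv2) and the standard library are available. Lean on these libraries where they do the work, as an engineer would, in place of code of your own. Each camera call takes 0.05 s, during which the arm holds its last target. There are 200 camera calls.

## Task

One of the two T-keys standing in the steel tray opens the cam latch on the white lock case: try them, without forcing a key that will not turn and without touching the case or latch except with a key. With the key that turns, swing the latch about a quarter turn anticlockwise (seen from above), let go of the key in the lock, take a fresh hold of its bar and turn the latch on to its stop, half a turn in all. Then take the key out and leave both keys standing upright in the tray, with the things around undisturbed and no key toppled.

Things in the scene. Friction and masses are not known exactly. Their poses are not given: they have to be found in the camera images.
- key_1: steel T-key standing on its foot, 82 mm tall, 0.16 kg. Foot: disc 74 mm across, 23 mm high, hollow, with a slot 29 x 10.8 mm, 19 mm deep (along x), and hidden bits. Stem 15 mm thick. T-bar on top: 80 mm long (x), 14 mm wide (y), from 62 to 82 mm above the origin; grip across its width from above. A half turn changes nothing. Origin: centre of the foot's underside, z up.
- key_2: second T-key, the same outside and in size as key_1; only bits hidden inside the foot differ. Just one of the two opens the lock, and which one changes from start to start: it can only be found by trying. Origin: centre of the foot's underside, x along the T-bar.
- lock_case: white painted steel case, 120 x 120 mm, top 46 mm above its origin (centre of its underside, on the bench), fixed. Its cam lock stands in the middle of the top. A 4 mm dark pin (the ward) stands up 10 mm through the plug 23 to 31 mm from the axis; the key's foot covers it. Its place does not tell which key fits. Twisting a key with up to 0.6 N m is safe; much more counts as forcing it.
- tongue (a point): foot of the upright tongue that the key drops over: centre of the top face of the round plug (78 mm across), 56 mm above the bench; a seated key's origin comes here. Tongue 26 mm long (point's x), 8 mm wide, 12 mm high, rounded top; the key's slot leaves about 1.4 mm play each side. The point turns with the latch; z up.
- latch (a joint): angle (rad) of plug and latch nose (flat bar reaching 67 mm from the axis): shut at 0 to 0.2, nose by a small keeper block; grows anticlockwise from above; stop at 3.0 (open). Stays where left; turning takes about 0.15 N m. Both keys seat fully, but with the wrong one the ward stops it dead at 0.3 to 0.6; the right one turns on freely past 0.8.
- steel_tray: shallow stainless tray, 163 mm (its x) by 243 mm (its y), rim 20 mm high, fixed; origin at the centre of its underside, inner floor 2 mm above it. The keys stand in it about 130 mm apart along its y.
- sample_cup: white lidded sample cup, 51 mm across, 64 mm tall; bystander, origin at the centre of its underside.
- timer: white bench timer, 66 x 66 x 18 mm, beside the tray on the robot side; bystander, origin at the centre of its underside.
- petri_dish: petri dish, 62 mm across, 14 mm high; bystander, origin at the centre of its underside.
Things that resemble listed ones, but are neither listed nor needed, are in the scene too. What is shaped like the key_2 but purple is not meant.

How it is judged:
On the way, in this order (a step that is already met when the one before it is completed fails the run):
1. the latch has been turned about a quarter (0.9 to 2.2 rad) and the key stands in the lock, let go (value of joint latch between 0.9 and 2.2 rad and ((distance between key_1 and tongue below 0.01 m and angle between key_1's own z axis and vertical below 0.1 rad) or (distance between key_2 and tongue below 0.01 m and angle between key_2's own z axis and vertical below 0.1 rad)) and contact force between the fingers and key_1 below 0.1 N and contact force between the fingers and key_2 below 0.1 N), for 0.1 s.
2. the key, still in the lock, has turned the latch to its open stop (over 2.75 rad) (value of joint latch above 2.75 rad and ((distance between key_1 and tongue below 0.01 m and angle between key_1's own z axis and vertical below 0.1 rad) or (distance between key_2 and tongue below 0.01 m and angle between key_2's own z axis and vertical below 0.1 rad))), for 0.1 s.
At the end, for the whole second after the job is handed in: the latch stays open (over 2.75 rad of 3.0) and both keys stand at rest in the steel tray, upright within 0.08 rad, foot on its floor (origin within 50 mm of the tray's centre along its x, 92 mm along its y, less than 7 mm above its underside) (value of joint latch above 2.75 rad and x of key_1 in the frame of steel_tray between -0.05 and 0.05 m and y of key_1 in the frame of steel_tray between -0.092 and 0.092 m and z of each of key_1, key_2 in the frame of steel_tray below 0.007 m and angle between each of key_1, key_2's own z axis and vertical below 0.08 rad and linear speed of each of key_1, key_2 below 0.02 m/s and x of key_2 in the frame of steel_tray between -0.05 and 0.05 m and y of key_2 in the frame of steel_tray between -0.092 and 0.092 m); the robot touches nothing.
It fails at once if the fingers or arm push on the lock case or its latch (over 4 N) (contact force between any of the fingers, the arm and lock_case above 4 N).
It fails at once if a key is forced in the lock (over 90 N between key and lock) (contact force between any of key_1, key_2 and lock_case above 90 N).
It fails at once if a key is toppled (tilted over 0.6 rad) (angle between any of key_1, key_2's own z axis and vertical above 0.6 rad).
It fails at once if a bystander (sample cup, timer, petri dish) is shifted by more than 20 mm (distance of any of sample_cup, timer, petri_dish from where it was at the start of the episode above 0.02 m).
It also fails if it takes over 72 s, if anything falls off the work surface, if the arm or the gripper's body presses on something with over 40 N, if the wrist force passes 120 N, or if a joint passes its speed limit or range.

## Working session

There is one attempt and no reset: what is moved stays moved. The work goes in short steps, Python scripts to look and compute and a tool call to move; the robot and the scene stay as the last step left them, time stands still between calls to the robot, and variables do not carry over. Pictures are saved under pics/ and viewed, at most 10 in all, crops included, and the job is handed in when it is done.

Besides the shell and the picture viewer there is one more tool, called after "Emit:" by a JSON object that holds its "name" and its "arguments", one argument or row to a line. apply_moves: Moves the arm, as the interface text tells. Its arguments: {"type":"object","properties":{"plan":{"type":"array"},"force":{"type":"number"}},"required":["plan"]}

```bash
mkdir -p pics; python3 - <<'E'
from station import *
import cv2
s=sense();print(s['tcp_pos'],s['tool_rot'],s['finger_gap'])
for n in ("scene","top"):
    cv2.imwrite(f"pics/{n}0.png",snapshot(n)[:,:,::-1]); c=calibration(n);print(n,c)
print(calibration("wrist"))
E
```

```text
[0.2701062  0.56274645 0.19953235] [ 2.22010347e-01  9.75043707e-01 -9.96664714e-04 -4.25566829e-04] 0.9989613846419567
scene {'camera_matrix': array([[443.81885243,   0.        , 307.15621343],
       [  0.        , 443.81885243, 230.67399563],
       [  0.        ,   0.        ,   1.        ]]), 'k1': -0.08203485719932696, 'R': array([[ 0.70259731, -0.71157005, -0.00500931],
       [-0.54323939, -0.53181576, -0.64966374],
       [ 0.45961723,  0.45917325, -0.76020519]]), 't': array([-0.55894004,  0.11703077,  0.82282527])}
top {'camera_matrix': array([[451.13624732,   0.        , 316.55791579],
       [  0.        , 451.13624732, 239.20426076],
       [  0.        ,   0.        ,   1.        ]]), 'k1': 0.032801432965054694, 'R': array([[ 0.02881476, -0.99944109,  0.01694761],
       [-0.99637333, -0.03007604, -0.07959664],
       [ 0.08006187, -0.01459258, -0.99668308]]), 't': array([-0.34526344,  0.46568788,  0.86107145])}
{'camera_matrix': array([[405.20279553,   0.        , 320.92967337],
       [  0.        , 405.20279553, 242.4451359 ],
       [  0.        ,   0.        ,   1.        ]]), 'k1': -0.08440658393511778, 'mount': array([[-7.75566169e-04, -9.46789356e-01, -3.21852937e-01,
         8.24702905e-02],
       [ 9.99999620e-01, -8.62680709e-04,  1.28043073e-04,
         3.74925870e-04],
       [-3.98886139e-04, -3.21852715e-01,  9.46789665e-01,
        -1.73046168e-01],
       [ 0.00000000e+00,  0.00000000e+00,  0.00000000e+00,
         1.00000000e+00]])}
```

View pics/top0.png

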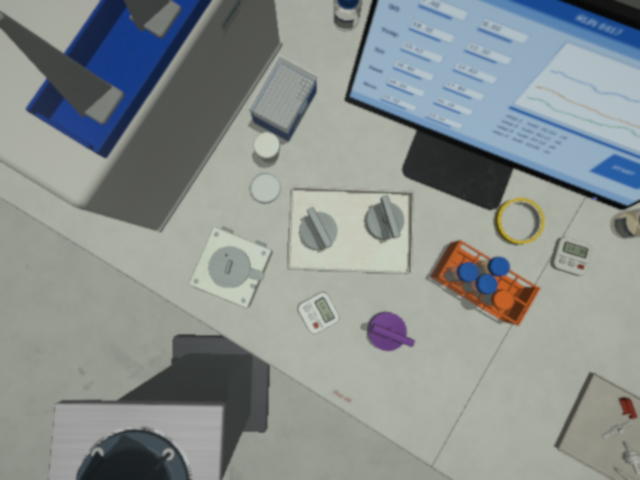

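View pics/scene0.png

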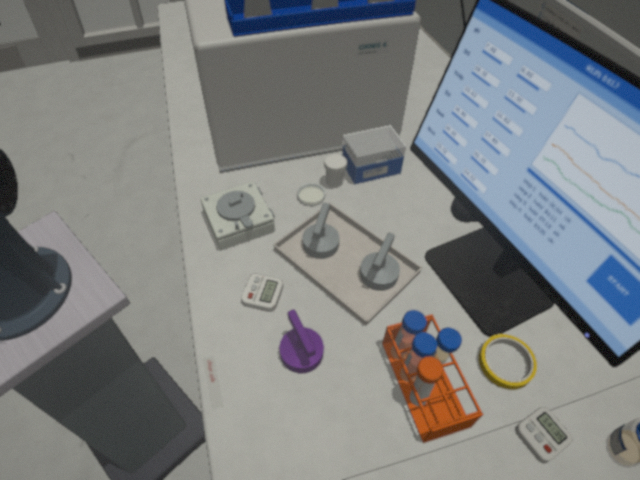

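The top picture shows the keys in the tray at about (318,232) and (384,220). The only lookalike is the purple T-key at (388,331), which I exclude. The case is at (231,266), with a grey plug, and its nose points right to about (258,272). The timer beside the tray is at (319,312); another timer at (573,256) isn't part of the task. The cup is at (266,146) and the dish at (265,187). Next, a close crop.

```bash
python3 - <<'E'
import cv2
im=cv2.imread("pics/top0.png")[180:330,180:420]
cv2.imwrite("pics/crop1.png",cv2.resize(im,None,fx=3.3333,fy=3.3333,interpolation=cv2.INTER_CUBIC))
E
cat > h.py <<'E'
import numpy as np,cv2
from station import *
from scipy.spatial.transform import Rotation as Ro
def campose(n,s=None):
    c=calibration(n)
    if n=="wrist":
        T=np.eye(4);T[:3,:3]=Ro.from_quat(s['tool_rot']).as_matrix();T[:3,3]=s['tcp_pos']
        M=T@c['mount'];return c,M[:3,:3].T,-M[:3,:3].T@M[:3,3]
    return c,c['R'],c['t']
def px2w(n,uv,z,s=None):
    c,R,t=campose(n,s);k=np.array([c['k1'],0,0,0,0.])
    p=cv2.undistortPoints(np.array(uv,float).reshape(-1,1,2),c['camera_matrix'],k).reshape(-1,2)
    d=np.c_[p,np.ones(len(p))]@R;o=-R.T@t
    return o+d*((np.broadcast_to(z,len(p))-o[2])/d[:,2])[:,None]
def w2px(n,X,s=None):
    c,R,t=campose(n,s)
    return cv2.projectPoints(np.array(X,float).reshape(-1,3),cv2.Rodrigues(R)[0],t,c['camera_matrix'],np.array([c['k1'],0,0,0,0.]))[0].reshape(-1,2)
E
```

```text
(no output)
```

View pics/crop1.png

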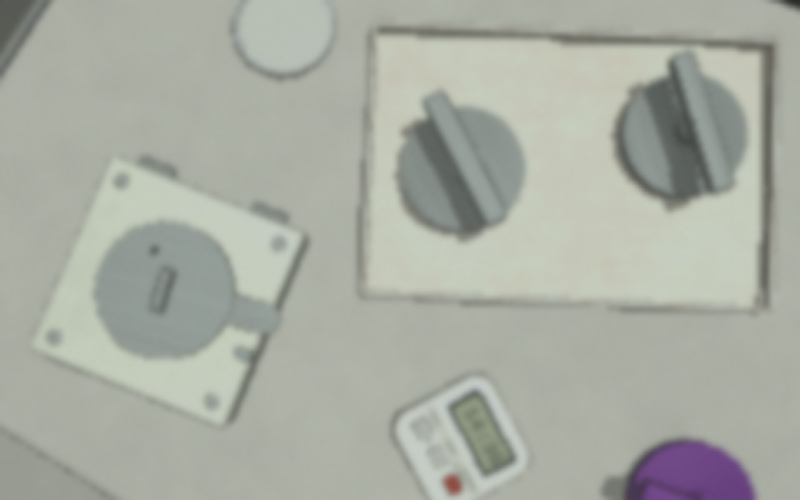

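Crop (×3.33): the foot discs are centred at (461,170) and (681,137). Bar A runs (435,98)–(493,223) and bar B (684,58)–(718,188). The plug is at (165,289), with the tongue at (169,268)–(158,312) and the nose to the right. Both keys are plain steel and in the tray, so the choice stands.

```bash
python3 - <<'E'
from h import *
f=lambda l:[(180+a/3.33333,180+b/3.33333) for a,b in l]
np.set_printoptions(precision=4,suppress=True)
for n,l,z in (("footA,B",[(461,170),(681,137)],.025),("barA",[(435,98),(493,223)],.084),("barB",[(684,58),(718,188)],.084),("plug",[(165,289)],.056),("tongue",[(169,268),(158,312)],.068),("nose",[(275,318)],.05),("traycorners",[(372,30),(772,45),(765,310),(360,298)],.02),("case",[(112,157),(305,235),(225,427),(34,347)],.046),("timer",[(460,435)],.018)):
    p=px2w("top",f(l),z);d=p[-1]-p[0];print(n,p[:,:2].tolist(),'mid',p.mean(0)[:2],'yaw',np.arctan2(d[1],d[0]),np.linalg.norm(d))
E
```

```text
footA,B [[0.491544151634279, -0.3342627328942842], [0.5149407880060939, -0.46291694407311157]] mid [ 0.5032 -0.3986] yaw -1.3909054958665172 0.13076432482738262
barA [[0.5248945317523308, -0.3178297186238995], [0.45725823816665095, -0.35145293828426233]] mid [ 0.4911 -0.3346] yaw -2.680253293561441 0.07553270225761347
barB [[0.5513152209908907, -0.4540781418225357], [0.48010485578403694, -0.47390566267419065]] mid [ 0.5157 -0.464 ] yaw -2.870034944810303 0.07391919030952855
plug [[0.41666898276415476, -0.17030918592318006]] mid [ 0.4167 -0.1703] yaw 0.0 0.0
tongue [[0.42811143572860827, -0.17408808096052603], [0.40378369079588994, -0.1691547405440565]] mid [ 0.4159 -0.1716] yaw 2.941519122584633 0.024822913229034464
nose [[0.40223471127562377, -0.23155324923489534]] mid [ 0.4022 -0.2316] yaw 0.0 0.0
traycorners [[0.573695978328769, -0.27927463233600563], [0.5721737823147088, -0.5168351913362985], [0.41511947787367803, -0.5146495639027099], [0.41516926531119297, -0.2775259286234499]] mid [ 0.494  -0.3971] yaw 3.1305621291080734 0.15853635767492327
case [[0.49081587432919044, -0.13528533428952083], [0.44966946578882955, -0.24631781432538588], [0.3405213885960944, -0.20556112260443327], [0.38225424106835987, -0.09690282003607933]] mid [ 0.4158 -0.171 ] yaw 2.801754264377071 0.11514706082516701
timer [[0.33746923088155634, -0.3382185677402351]] mid [ 0.3375 -0.3382] yaw 0.0 0.0
```

```bash
python3 - <<'E'
from h import *
np.set_printoptions(precision=3,suppress=True)
print(px2w("scene",[(220,168),(405,150),(335,183),(311,194)],0), px2w("top",[(160,230),(280,45)],0))
b=px2w("scene",[(220,168)],0)[0]
for z in (.1,.2,.25,.3,.35,.4): print(z,w2px("scene",[b[0],b[1],z]),w2px("top",[b[0],b[1],z]))
E
```

```text
[[ 0.495 -0.006  0.   ]
 [ 0.856 -0.28   0.   ]
 [ 0.647 -0.236  0.   ]
 [ 0.583 -0.222  0.   ]] [[ 0.486 -0.02   0.   ]
 [ 0.876 -0.245  0.   ]]
0.1 [[213.222 133.84 ]] [[133.597 219.174]]
0.2 [[205.481  94.313]] [[108.363 211.136]]
0.25 [[201.198  72.189]] [[ 92.787 206.179]]
0.3 [[196.611  48.283]] [[ 74.565 200.383]]
0.35 [[191.701  22.42 ]] [[ 52.952 193.514]]
0.4 [[186.45   -5.575]] [[ 26.891 185.239]]
```

```bash
cat >> h.py <<'E'
def plan(wps,jaw,vmax=.055,wmax=.18,s=None,p=None,yaw=None):
    """wps: (x,y,z,yaw) world; prints rows. keeps tool vertical (corrects tilt in last row not needed)"""
    if p is None:
        s=s or sense();p=np.array(s['tcp_pos']);x=Ro.from_quat(s['tool_rot']).as_matrix();yaw=np.arctan2(x[1,0],x[0,0])
        print('at',p.round(4),'yaw',round(yaw,4),'tilt',x[:2,2].round(4),'gap',round(s['finger_gap'],3),'t',s['t'])
    rows=[]
    for w in wps:
        d=np.array(w[:3])-p;dy=(w[3]-yaw+np.pi)%(2*np.pi)-np.pi
        n=max(1,int(np.ceil(max(np.linalg.norm(d)/vmax,abs(dy)/wmax))))
        for i in range(n):
            c,sn=np.cos(yaw),np.sin(yaw);e=d/n
            rows.append([round(e[0]*c+e[1]*sn,4),round(e[0]*sn-e[1]*c,4),round(-e[2],4),0,0,round(-dy/n,4),jaw]);yaw+=dy/n
        p=np.array(w[:3])
    for i in range(0,len(rows),8):print(rows[i:i+8])
def st(s=None):
    s=s or sense();x=Ro.from_quat(s['tool_rot']).as_matrix()
    print('t',round(s['t'],2),'p',np.round(s['tcp_pos'],4),'yaw',round(np.arctan2(x[1,0],x[0,0]),4),'q6',round(s['q'][5],2),'gap',round(s['finger_gap'],3),'gf',np.round(s['gripper_force'],1),'F',np.round(s['force'],1),'M',np.round(s['ft_torque'],2))
E
python3 -c "
from h import *
plan([(.37,.15,.2,1.65),(.38,-.08,.2,1.15),(.49,-.334,.2,.461)],-1)"
```

```text
at [0.2702 0.5628 0.1996] yaw 2.6938 tilt [-0.0012 -0.0017] gap 1.004 t 0.1
[[np.float64(-0.0336), np.float64(-0.0411), np.float64(-0.0), 0, 0, np.float64(0.1305), -1], [np.float64(-0.0387), np.float64(-0.0364), np.float64(-0.0), 0, 0, np.float64(0.1305), -1], [np.float64(-0.0431), np.float64(-0.0311), np.float64(-0.0), 0, 0, np.float64(0.1305), -1], [np.float64(-0.0467), np.float64(-0.0252), np.float64(-0.0), 0, 0, np.float64(0.1305), -1], [np.float64(-0.0496), np.float64(-0.0189), np.float64(-0.0), 0, 0, np.float64(0.1305), -1], [np.float64(-0.0516), np.float64(-0.0123), np.float64(-0.0), 0, 0, np.float64(0.1305), -1], [np.float64(-0.0528), np.float64(-0.0054), np.float64(-0.0), 0, 0, np.float64(0.1305), -1], [np.float64(-0.0531), np.float64(0.0015), np.float64(-0.0), 0, 0, np.float64(0.1305), -1]]
[[np.float64(-0.046), np.float64(-0.0016), np.float64(-0.0), 0, 0, np.float64(0.1), -1], [np.float64(-0.0459), np.float64(0.003), np.float64(-0.0), 0, 0, np.float64(0.1), -1], [np.float64(-0.0454), np.float64(0.0075), np.float64(-0.0), 0, 0, np.float64(0.1), -1], [np.float64(-0.0444), np.float64(0.012), np.float64(-0.0), 0, 0, np.float64(0.1), -1], [np.float64(-0.043), np.float64(0.0164), np.float64(-0.0), 0, 0, np.float64(0.1), -1], [np.float64(-0.0312), np.float64(0.034), np.float64(-0.0), 0, 0, np.float64(0.1148), -1], [np.float64(-0.027), np.float64(0.0374), np.float64(-0.0), 0, 0, np.float64(0.1148), -1], [np.float64(-0.0226), np.float64(0.0402), np.float64(-0.0), 0, 0, np.float64(0.1148), -1]]
[[np.float64(-0.0178), np.float64(0.0425), np.float64(-0.0), 0, 0, np.float64(0.1148), -1], [np.float64(-0.0128), np.float64(0.0443), np.float64(-0.0), 0, 0, np.float64(0.1148), -1], [np.float64(-0.0077), np.float64(0.0455), np.float64(-0.0), 0, 0, np.float64(0.1148), -1]]
```

Emit:
{"name": "apply_moves", "arguments": {
  "plan": [
    [-0.0336, -0.041, 0, 0, 0, 0.13, -1],
    [-0.0387, -0.0364, 0, 0, 0, 0.13, -1],
    [-0.043, -0.031, 0, 0, 0, 0.13, -1],
    [-0.0467, -0.0252, 0, 0, 0, 0.13, -1],
    [-0.0496, -0.019, 0, 0, 0, 0.13, -1],
    [-0.0516, -0.0123, 0, 0, 0, 0.13, -1],
    [-0.0528, -0.0054, 0, 0, 0, 0.13, -1],
    [-0.053, 0.0015, 0, 0, 0, 0.13, -1]
  ],
  "force": 40
}}

```text
t: 1.1
tcp_pos: [0.3711, 0.1494, 0.2005]
tool_rot: [0.679, 0.734, 0.0, 0.0]
force: [0.6, 0.2, -1.1]
finger_gap: 0.999
gripper_force: 0.0
```

Emit:
{"name": "apply_moves", "arguments": {
  "plan": [
    [-0.046, -0.0016, 0, 0, 0, 0.1, -1],
    [-0.046, 0.003, 0, 0, 0, 0.1, -1],
    [-0.0454, 0.0075, 0, 0, 0, 0.1, -1],
    [-0.0444, 0.012, 0, 0, 0, 0.1, -1],
    [-0.043, 0.0164, 0, 0, 0, 0.1, -1],
    [-0.0312, 0.034, 0, 0, 0, 0.115, -1],
    [-0.027, 0.0374, 0, 0, 0, 0.115, -1],
    [-0.0226, 0.04, 0, 0, 0, 0.115, -1]
  ]
}}

```text
t: 2.1
tcp_pos: [0.4374, -0.207, 0.2003]
tool_rot: [0.92, 0.391, -0.0, -0.0]
force: [0.4, -0.0, 0.4]
finger_gap: 1.001
gripper_force: 0.0
```

Emit:
{"name": "apply_moves", "arguments": {
  "plan": [
    [-0.0178, 0.0425, 0, 0, 0, 0.115, -1],
    [-0.0128, 0.0443, 0, 0, 0, 0.115, -1],
    [-0.0077, 0.0455, 0, 0, 0, 0.115, -1],
    [0, 0, 0, 0, 0, 0, -1]
  ]
}}

```text
t: 2.6
tcp_pos: [0.4937, -0.3358, 0.1999]
tool_rot: [0.974, 0.229, 0.0, 0.001]
force: [0.7, 0.9, -0.6]
finger_gap: 1.002
gripper_force: 0.0
```

```bash
python3 -c "
from h import *
s=sense();st(s);np.save('s1.npy',np.r_[s['tcp_pos'],s['tool_rot']])
cv2.imwrite('pics/w1.png',snapshot('wrist')[:,:,::-1])"
```

```text
t 2.6 p [ 0.4937 -0.3358  0.1999] yaw 0.4612 q6 0.33 gap 1.002 gf 0.0 F [ 0.7  0.9 -0.6] M [ 0.04 -0.   -0.01]
```

View pics/w1.png

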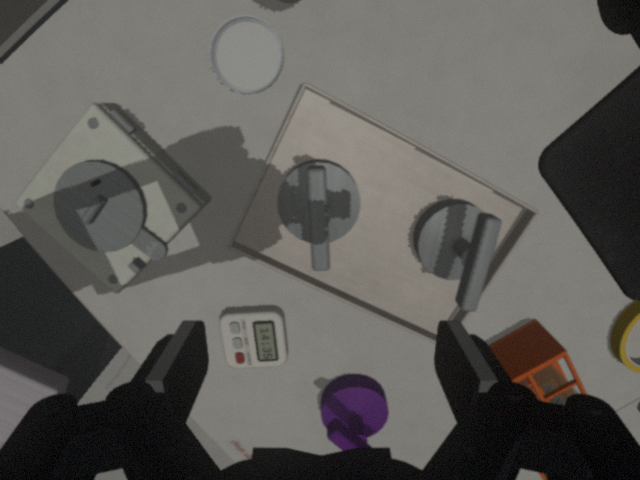

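The wrist view shows key A's bar top from (316,167) to (320,270) and key B's bar from (490,215) to (468,308). Their feet are at (319,201) and (454,239). The plug is at (100,205) with its tongue near (97,205).

```bash
python3 -c "
from h import *
np.set_printoptions(precision=4,suppress=True)
a=np.load('s1.npy');s=dict(tcp_pos=a[:3],tool_rot=a[3:])
for l,z in ([[(316,167),(320,270)],.084],[[(490,214),(468,309)],.084],[[(319,201),(453,239)],.025],[[(100,205)],.056],[[(104,197),(84,219)],.068]):
  p=px2w('wrist',l,z,s);d=p[-1]-p[0];print(p[:,:2].tolist(),p.mean(0)[:2],np.arctan2(d[1],d[0]),np.linalg.norm(d))
"
```

```text
[[0.5298685272819145, -0.3142188973269146], [0.4603382060059091, -0.3518095986314771]] [ 0.4951 -0.333 ] -2.645965922934946 0.0790412955442493
[[0.5569209319959694, -0.44577288212115446], [0.48260912240816234, -0.4744852362364804]] [ 0.5198 -0.4601] -2.7728853565669898 0.07966582908034263
[[0.49654153706023246, -0.33290837201901996], [0.519383986037194, -0.45805925392197955]] [ 0.508  -0.3955] -1.3902642468656015 0.12721839771178392
[[0.4208586999558903, -0.16966720752211123]] [ 0.4209 -0.1697] 0.0 0.0
[[0.43411805744068377, -0.17563832086186026], [0.4093387868801199, -0.16566178931344147]] [ 0.4217 -0.1707] 2.7588331142351374 0.026712233737563467
```

```bash
sed -i 's/for i in range(0,len(rows),8):print(rows\[i:i+8\])/[print([[float(v)+0. for v in r] for r in rows[i:i+8]]) for i in range(0,len(rows),8)]/' h.py; python3 -c "
from h import *
plan([(.494,-.333,.055,.49)],-1,vmax=.04)"
```

```text
at [ 0.4925 -0.3333  0.1996] yaw 0.4627 tilt [-0.0008  0.001 ] gap 1.0 t 2.65
[[0.0004, 0.0001, 0.0362, 0.0, 0.0, -0.0068, -1.0], [0.0004, 0.0001, 0.0362, 0.0, 0.0, -0.0068, -1.0], [0.0004, 0.0001, 0.0362, 0.0, 0.0, -0.0068, -1.0], [0.0004, 0.0001, 0.0362, 0.0, 0.0, -0.0068, -1.0]]
```

Emit:
{"name": "apply_moves", "arguments": {
  "plan": [
    [0.0004, 0, 0.036, 0, 0, -0.007, -1],
    [0.0004, 0, 0.036, 0, 0, -0.007, -1],
    [0.0004, 0, 0.036, 0, 0, -0.007, -1],
    [0.0004, 0, 0.036, 0, 0, -0.007, -1],
    [0, 0, 0, 0, 0, 0, -1]
  ]
}}

```text
t: 3.28
tcp_pos: [0.4915, -0.3282, 0.054]
tool_rot: [0.97, 0.244, -0.002, -0.004]
force: [0.1, 0.3, 0.0]
finger_gap: 1.003
gripper_force: 0.0
```

Emit:
{"name": "apply_moves", "arguments": {
  "plan": [
    [0, 0, 0, 0, 0, 0, 1],
    [0, 0, 0, 0, 0, 0, 1],
    [0, 0, 0, 0, 0, 0, 1],
    [0, 0, 0, 0, 0, 0, 1],
    [0, 0, 0, 0, 0, 0, 1],
    [0, 0, 0, 0, 0, 0, 1]
  ],
  "force": 50
}}

```text
t: 4.03
tcp_pos: [0.4941, -0.3316, 0.0566]
tool_rot: [0.97, 0.243, 0.0, 0.0]
force: [-1.1, -1.0, -0.9]
finger_gap: -0.001
gripper_force: 0.0
```

```bash
python3 -c "
from h import *
s=sense();st(s)
np.save('s2.npy',np.r_[s['tcp_pos'],s['tool_rot']])
cv2.imwrite('pics/w2.png',snapshot('wrist')[:,:,::-1])
plan([(.49,-.333,.16,.49)],1)"
```

```text
t 4.03 p [ 0.4941 -0.3316  0.0566] yaw 0.4918 q6 0.3 gap -0.001 gf 0.0 F [-1.1 -1.  -0.9] M [-0.03 -0.01 -0.02]
at [ 0.494  -0.3317  0.0565] yaw 0.4917 tilt [-0.0001  0.    ] gap 0.001 t 4.075
[[-0.0021, -0.0004, -0.0518, 0.0, 0.0, 0.0009, 1.0], [-0.0021, -0.0004, -0.0518, 0.0, 0.0, 0.0009, 1.0]]
```

View pics/w2.png

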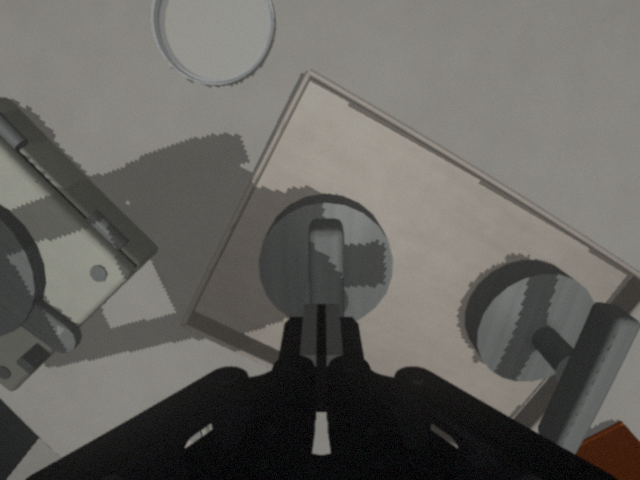

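The fingers shut on nothing. Bar A shows from (326,220) down behind the fingertips at (322,305), and the foot disc is centred near (326,262). I'll work out where the TCP projects.

```bash
python3 -c "
from h import *
np.set_printoptions(precision=4,suppress=True)
a=np.load('s2.npy');s=dict(tcp_pos=a[:3],tool_rot=a[3:])
R=Ro.from_quat(a[3:]).as_matrix()
for o in ((0,0,0),(0,0,-.019),(.011,0,0),(.011,0,-.019),(.011,0,-.028),(0,0,-.05)): print(o,w2px('wrist',a[:3]+R@np.array(o),s))
for z in (.025,.048,.084): print(z,px2w('wrist',[(326,262),(326,220)],z,s)[:,:2])
im=cv2.imread('pics/w2.png')[190:470,200:480];cv2.imwrite('pics/w2c.png',cv2.resize(im,None,fx=2.1,fy=2.1,interpolation=cv2.INTER_CUBIC))
"
```

```text
(0, 0, 0) [[320.9466 292.0151]]
(0, 0, -0.019) [[320.9552 311.3916]]
(0.011, 0, 0) [[320.9285 270.4374]]
(0.011, 0, -0.019) [[320.9353 287.9881]]
(0.011, 0, -0.028) [[320.9391 297.6572]]
(0, 0, -0.05) [[320.9736 353.1478]]
0.025 [[ 0.4978 -0.3328]
 [ 0.5186 -0.3215]]
0.048 [[ 0.5056 -0.3282]
 [ 0.5241 -0.3183]]
0.084 [[ 0.5179 -0.3211]
 [ 0.5327 -0.3131]]
```

View pics/w2c.png

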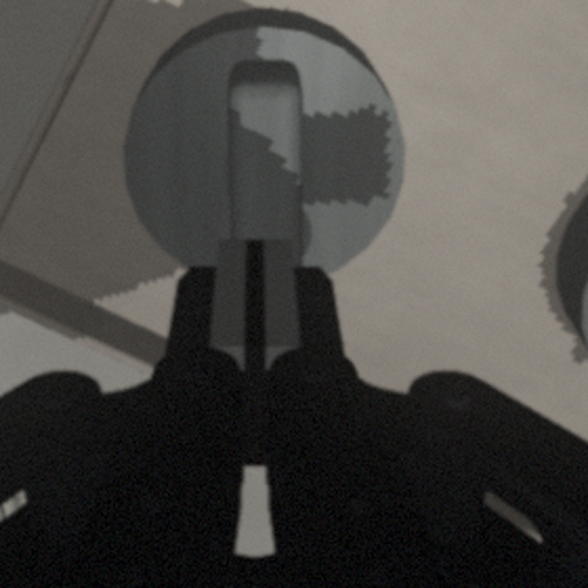

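Emit:
{"name": "apply_moves", "arguments": {
  "plan": [
    [0, 0, -0.012, 0, 0, 0, 1],
    [0, 0, -0.012, 0, 0, 0, 1],
    [0, 0, 0, 0, 0, 0, 1],
    [0, 0, 0, 0, 0, 0, 1]
  ]
}}

```text
t: 4.58
tcp_pos: [0.4941, -0.3317, 0.0808]
tool_rot: [0.97, 0.243, 0.0, 0.0]
force: [0.2, -0.6, -0.2]
finger_gap: -0.001
gripper_force: 0.0
```

```bash
python3 -c "
from h import *
s=sense();st(s)
w=snapshot('wrist')[:,:,::-1];t=snapshot('scene')[:,:,::-1];a=cv2.imread('pics/w2.png')
cv2.imwrite('pics/w3.png',w);d=np.abs(w.astype(int)-a).mean(2)
print('bar diff',d[225:300,312:340].mean(),'foot',d[200:215,300:350].mean(),'bg',d[60:140,250:450].mean())
x=np.hstack([cv2.resize(w[190:440,230:420],None,fx=2,fy=2),cv2.resize(t[190:290,260:360],(420,500),interpolation=cv2.INTER_CUBIC)])
cv2.imwrite('pics/c3.png',x)"
```

```text
t 4.58 p [ 0.4941 -0.3317  0.0808] yaw 0.4918 q6 0.3 gap -0.001 gf 0.0 F [ 0.2 -0.6 -0.2] M [0.01 0.   0.01]
bar diff 10.497142857142856 foot 29.719111111111115 bg 6.2308125
```

View pics/c3.png

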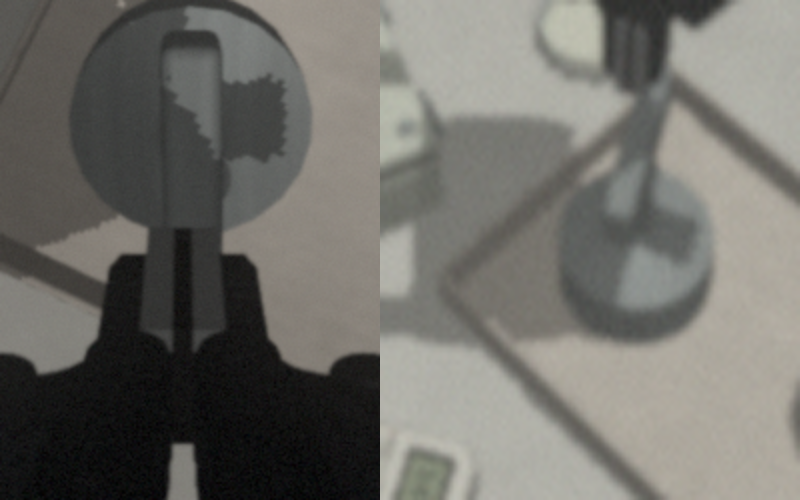

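```bash
python3 -c "
from h import *
np.set_printoptions(precision=4,suppress=True)
s=sense();p=s['tcp_pos'];c=np.array([.495,-.333])
print('tcp',w2px('scene',p),w2px('top',p))
d=np.array([np.cos(.49),np.sin(.49)])*.04
for z in (.002,.025,.064,.084): print(z,w2px('scene',[[*(c+d),z],[*c,z],[*(c-d),z]]).tolist())
t=snapshot('top')[:,:,::-1]
u,v=w2px('top',p)[0].astype(int);
t2=snapshot('scene')[:,:,::-1]
x=np.hstack([cv2.resize(t[170:300,270:430],(480,390),interpolation=cv2.INTER_CUBIC),cv2.resize(t2[120:300,240:380],(304,390),interpolation=cv2.INTER_CUBIC)])
cv2.imwrite('pics/c4.png',x)
"
```

```text
tcp [[319.5971 216.2687]] [[317.4123 226.7532]]
0.002 [[325.0795829815447, 228.13823360922203], [319.9297471118137, 242.52333953055373], [314.4842280694364, 257.72432852212654]]
0.025 [[325.36914042012484, 220.7489145136398], [320.12641562337694, 235.2108876764985], [314.5754928448125, 250.51436212298643]]
0.064 [[325.8844297612992, 207.54742488693367], [320.4769791589171, 222.12218023590333], [314.73833928040546, 237.58356893364643]]
0.084 [[326.1612559602878, 200.42762151056385], [320.6656177754589, 215.05007092664036], [314.82605534747194, 230.58307979459227]]
```

View pics/c4.png

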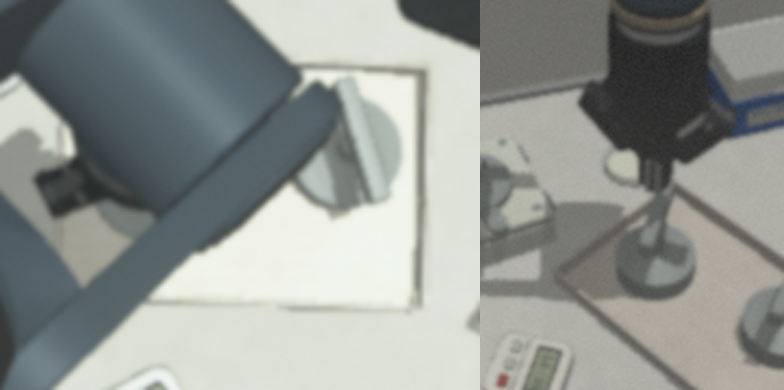

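The fingertips show about 26–30 mm higher than the reported TCP in both views: wrist row 304 instead of 270–292, and scene (320,207) instead of (320,216). So the jaws shut just above the bar. I'll open here, shift 3 mm along the bar and go lower.

Emit:
{"name": "apply_moves", "arguments": {
  "plan": [
    [0.003, 0.0015, 0, 0, 0, 0, -1],
    [0, 0, 0, 0, 0, 0, -1],
    [0, 0, 0, 0, 0, 0, -1],
    [0, 0, 0, 0, 0, 0, -1],
    [0, 0, 0.02, 0, 0, 0, -1],
    [0, 0, 0.018, 0, 0, 0, -1],
    [0, 0, 0.012, 0, 0, 0, -1],
    [0, 0, 0, 0, 0, 0, -1]
  ]
}}

```text
t: 5.78
tcp_pos: [0.4967, -0.3309, 0.0292]
tool_rot: [0.97, 0.243, -0.001, -0.001]
force: [0.4, -0.2, 0.2]
finger_gap: 1.0
gripper_force: 0.0
```

Emit:
{"name": "apply_moves", "arguments": {
  "plan": [
    [0, 0, 0, 0, 0, 0, 1],
    [0, 0, 0, 0, 0, 0, 1],
    [0, 0, 0, 0, 0, 0, 1],
    [0, 0, 0, 0, 0, 0, 1],
    [0, 0, 0, 0, 0, 0, 1]
  ],
  "force": 50
}}

```text
t: 6.4
tcp_pos: [0.4977, -0.3318, 0.0309]
tool_rot: [0.97, 0.243, 0.0, 0.0]
force: [-0.0, -0.9, 2.0]
finger_gap: 0.153
gripper_force: 53.1
```

```bash
python3 -c "
from h import *
plan([(.4977,-.3318,.128,.4918),(.44,-.285,.128,-.25)],1)"
```

```text
at [ 0.4977 -0.3318  0.0309] yaw 0.4918 tilt [ 0.0007 -0.0006] gap 0.153 t 6.4
[[0.0, 0.0, -0.0486, 0.0, 0.0, 0.0, 1.0], [0.0, 0.0, -0.0486, 0.0, 0.0, 0.0, 1.0], [-0.0058, -0.0137, 0.0, 0.0, 0.0, 0.1484, 1.0], [-0.0077, -0.0127, 0.0, 0.0, 0.0, 0.1484, 1.0], [-0.0095, -0.0114, 0.0, 0.0, 0.0, 0.1484, 1.0], [-0.0111, -0.0099, 0.0, 0.0, 0.0, 0.1484, 1.0], [-0.0124, -0.0081, 0.0, 0.0, 0.0, 0.1484, 1.0]]
```

Emit:
{"name": "apply_moves", "arguments": {
  "plan": [
    [0, 0, -0.025, 0, 0, 0, 1],
    [0, 0, -0.036, 0, 0, 0, 1],
    [0, 0, -0.036, 0, 0, 0, 1],
    [-0.006, -0.0137, 0, 0, 0, 0.148, 1],
    [-0.0077, -0.0127, 0, 0, 0, 0.148, 1],
    [-0.0095, -0.0114, 0, 0, 0, 0.148, 1],
    [-0.011, -0.01, 0, 0, 0, 0.148, 1],
    [-0.0124, -0.008, 0, 0, 0, 0.148, 1]
  ]
}}

```text
t: 7.4
tcp_pos: [0.4388, -0.2841, 0.1271]
tool_rot: [0.992, -0.126, -0.001, -0.0]
force: [-0.0, 0.5, -2.4]
finger_gap: 0.155
gripper_force: 52.7
```

Emit:
{"name": "apply_moves", "arguments": {
  "plan": [
    [0, 0, 0, 0, 0, 0, 1],
    [0, 0, 0, 0, 0, 0, 1],
    [0, 0, 0, 0, 0, 0, 1]
  ]
}}

```text
t: 7.78
tcp_pos: [0.4402, -0.2856, 0.1275]
tool_rot: [0.992, -0.123, 0.0, 0.0]
force: [-0.5, -0.2, -2.2]
finger_gap: 0.147
gripper_force: 52.7
```

```bash
python3 -c "
from h import *
s=sense();st(s);np.save('s3.npy',np.r_[s['tcp_pos'],s['tool_rot']])
cv2.imwrite('pics/w4.png',snapshot('wrist')[:,:,::-1])
im=cv2.imread('pics/w4.png');st()
cv2.imwrite('pics/w4v.png',cv2.resize(im[:,:400],None,fx=1.25,fy=1.25,interpolation=cv2.INTER_CUBIC))"
```

```text
t 7.78 p [ 0.4402 -0.2856  0.1275] yaw -0.2471 q6 1.03 gap 0.147 gf 52.7 F [-0.5 -0.2 -2.2] M [ 0.03 -0.01 -0.04]
t 7.83 p [ 0.4401 -0.2855  0.1275] yaw -0.2473 q6 1.03 gap 0.152 gf 52.7 F [ 0.7  0.5 -2.4] M [-0.   -0.01  0.01]
```

View pics/w4v.png

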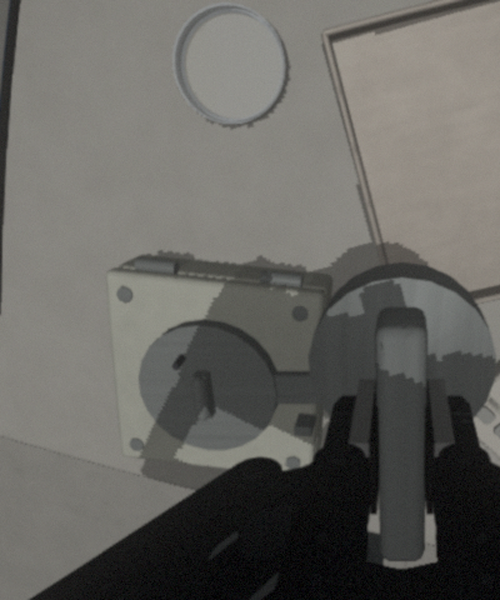

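The view (×1.25) shows the held bar top from (401,326) to (402,560). The plug's top face is centred near (208,388), with its nose to the right at row 388, tongue near (204,392) and ward (179,361).

```bash
python3 -c "
from h import *
np.set_printoptions(precision=4,suppress=True)
a=np.load('s3.npy');s=dict(tcp_pos=a[:3],tool_rot=a[3:]);R=Ro.from_quat(a[3:]).as_matrix()
T=lambda p:(np.array(p)-a[:3])@R
q=lambda l:[(x/1.25,y/1.25) for x,y in l]
W=lambda l,z:px2w('wrist',q(l),z,s)
b=W([(401,326),(402,560)],a[2]+.053);print('bar',T(b),'mid',T(b).mean(0),'len',np.linalg.norm(b[1]-b[0]))
b=W([(310,355),(495,355)],a[2]-.006);print('foot lr',T(b))
p=W([(208,388)],.056);print('plug',p,T(p))
e=W([(139,386),(277,388),(205,327),(212,449)],.056);print('plug ext',e[:,:2],np.linalg.norm(e[0]-e[1]),np.linalg.norm(e[2]-e[3]),'c',e[:2].mean(0),e[2:].mean(0))
n=W([(277,374),(308,374),(277,402),(308,402)],.054);print('nose yaw',[np.arctan2(*(n[i+1]-n[i])[[1,0]])+np.pi/2 for i in (0,2)],'mid yaw',[np.arctan2(*((n[i]+n[i+2])/2-e[:2].mean(0))[[1,0]])+np.pi/2 for i in(0,1)])
c=W([(110,270),(329,276)],.046);print('case yaw',np.arctan2(*(c[1]-c[0])[[1,0]])+np.pi/2)
t=W([(200,374),(211,409)],.068);print('tongue',t.mean(0),np.arctan2(*(t[0]-t[1])[[1,0]]))
"
```

```text
bar [[ 0.0363 -0.0004 -0.053 ]
 [-0.0418 -0.0002 -0.053 ]] mid [-0.0027 -0.0003 -0.053 ] len 0.0780896017001092
foot lr [[ 0.0012 -0.0358  0.006 ]
 [ 0.0012  0.036   0.006 ]]
plug [[ 0.419  -0.1704  0.056 ]] [[-0.0488 -0.1066  0.0714]]
plug ext [[ 0.4293 -0.1323]
 [ 0.4099 -0.2077]
 [ 0.4531 -0.1822]
 [ 0.3813 -0.1576]] 0.07786692075956655 0.07590755260475389 c [ 0.4196 -0.17    0.056 ] [ 0.4172 -0.1699  0.056 ]
nose yaw [np.float64(-0.2422617178751698), np.float64(-0.2397832896300771)] mid yaw [np.float64(-0.28180688363475714), np.float64(-0.26920827876767683)]
case yaw -0.2797084897656368
tongue [ 0.4222 -0.1749  0.068 ] -0.09861732745671101
```

```bash
cat >> h.py <<'E'
def rect(img,s,org,ex,ey,half,mm=.25e-3):
    n=int(half/mm);g=(np.arange(-n,n+1)*mm)
    X=org+g[None,:,None]*ex+g[:,None,None]*ey
    m=w2px('wrist',X.reshape(-1,3),s).reshape(2*n+1,2*n+1,2).astype(np.float32)
    return cv2.remap(img,m[...,0],m[...,1],cv2.INTER_CUBIC),g
def circ(gray,g,r,arc,lim=.006):
    gr=cv2.GaussianBlur(gray.astype(np.float32),(0,0),3);gx=cv2.Sobel(gr,5,1,0);gy=cv2.Sobel(gr,5,0,1)
    mm=g[1]-g[0];n=len(g)//2;c,sn=np.cos(arc),np.sin(arc);res=[]
    for rr in np.arange(r-.0015,r+.0016,.0005):
        for x in np.arange(-lim,lim+1e-6,.0005):
            for y in np.arange(-lim,lim+1e-6,.0005):
                i=((x+rr*c)/mm+n).astype(int);j=((y+rr*sn)/mm+n).astype(int)
                v=np.minimum(np.abs(gx[j,i]*c+gy[j,i]*sn),60).mean();res.append((v,x,y,rr))
    return sorted(res)[::-1]
E
python3 -c "
from h import *
np.set_printoptions(precision=4,suppress=True)
a=np.load('s3.npy');s=dict(tcp_pos=a[:3],tool_rot=a[3:]);R=Ro.from_quat(a[3:]).as_matrix()
im=cv2.imread('pics/w4.png',0);A=np.radians
# plug, axes = tool x,y
o=np.array([.4185,-.170,.056]);p,g=rect(im,s,o,R[:,0],R[:,1],.05)
cv2.imwrite('pics/rp.png',p)
for r in circ(p,g,.039,A(np.r_[30:75:2,105:255:2]))[:4]:print('plug',r[0],(o+r[1]*R[:,0]+r[2]*R[:,1]),r[3])
# foot
o=a[:3]+R@np.array([0,0,.006]);p,g=rect(im,s,o,R[:,0],R[:,1],.05);cv2.imwrite('pics/rf.png',p)
for r in circ(p,g,.037,A(np.r_[-80:80:2]))[:4]:print('foot',r)
# tongue top patch
o=np.array([.4185,-.170,.068]);p,g=rect(im,s,o,R[:,0],R[:,1],.025,.1e-3)
o=a[:3]+R@np.array([0,0,-.053]);p2,g=rect(im,s,o,R[:,0],R[:,1],.05,.2e-3)
cv2.imwrite('pics/v10.png',np.hstack([cv2.resize(cv2.normalize(p,None,0,255,cv2.NORM_MINMAX),(400,400)),cv2.resize(p2,(400,400))]))
"
```

```text
plug 26.844289272852727 [ 0.4206 -0.17    0.056 ] 0.0405
plug 26.228834215599505 [ 0.4204 -0.1705  0.056 ] 0.0405
plug 26.186751883071448 [ 0.4201 -0.1699  0.056 ] 0.0405
plug 26.17529308128134 [ 0.42   -0.1704  0.056 ] 0.0405
foot (np.float64(38.253216280141466), np.float64(-0.004499999999999999), np.float64(5.204170427930421e-18), np.float64(0.037))
foot (np.float64(38.18068145340593), np.float64(-0.003999999999999998), np.float64(-0.0004999999999999952), np.float64(0.0365))
foot (np.float64(38.16503936455401), np.float64(-0.003999999999999998), np.float64(5.204170427930421e-18), np.float64(0.0365))
foot (np.float64(38.02295970368724), np.float64(-0.002499999999999997), np.float64(-0.0004999999999999952), np.float64(0.0355))
```

View pics/v10.png

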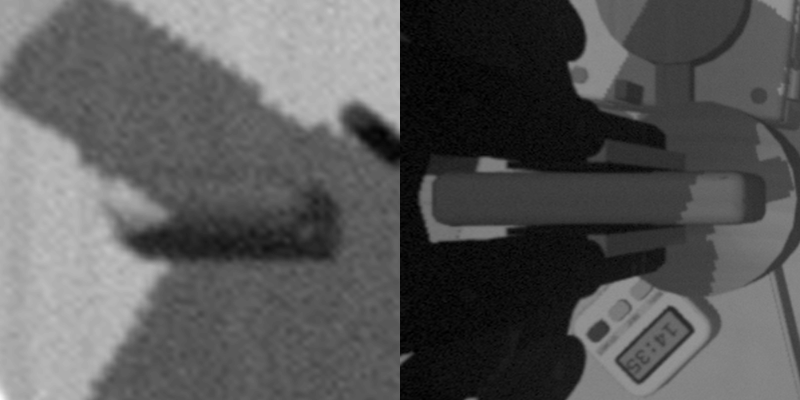

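The last view (left, tongue patch; right, bar patch) shows the tongue's base edge running horizontally from (130,257) to (338,257). The tongue's yaw therefore equals the tool's, −0.247. The bar top runs from x=32 to 345, centred near −3 mm.

```bash
python3 -c "
from h import *
np.set_printoptions(precision=4,suppress=True)
a=np.load('s3.npy');s=dict(tcp_pos=a[:3],tool_rot=a[3:]);R=Ro.from_quat(a[3:]).as_matrix()
def re(o,x,y,k,z):
    X=o+R[:,0]*x*k+R[:,1]*y*k
    return px2w('wrist',w2px('wrist',X,s),z,s)[0]
o=np.array([.4185,-.170,.068])
c=re(o,138,57,.125e-3,.056);print('corner->centre',c-R@np.array([.013,.004,0]))
l=re(o,-85,10,.125e-3,.068);r=re(o,120,10,.125e-3,.068);print('top L,R',(np.array([l,r])-o)@R)
o=a[:3]+R@np.array([0,0,-.053])
for h in (.053,.0505,.049):
  b=[(re(o,x,y,.25e-3,a[2]+h)-a[:3])@R for x,y in((-168,-3),(145,-3))];print(h,np.mean(b,0),b[1][0]-b[0][0])
im=cv2.imread('pics/w4.png',0);A=np.radians
o=np.array([.4185,-.170,.056]);p,g=rect(im,s,o,R[:,0],R[:,1],.05)
for r in [r for r in circ(p,g,.039,A(np.r_[120:250:2])) if abs(r[3]-.039)<.0003][:3]:print('plug',r[0],(o+r[1]*R[:,0]+r[2]*R[:,1]),r[3])
"
```

```text
corner->centre [ 0.4173 -0.1676  0.056 ]
top L,R [[-0.0106  0.0013 -0.    ]
 [ 0.015   0.0012  0.    ]]
0.053 [-0.0029 -0.0007 -0.053 ] 0.07820476472835394
0.0505 [-0.0047 -0.0008 -0.0505] 0.07983254402860937
0.049 [-0.0057 -0.0008 -0.049 ] 0.08080921160876262
plug 28.195079891943227 [ 0.4183 -0.1689  0.056 ] 0.039
plug 28.1239850051327 [ 0.4186 -0.1695  0.056 ] 0.039
plug 28.030648519175386 [ 0.4187 -0.169   0.056 ] 0.039
```

```bash
python3 -c "
from h import *
plan([(.4216,-.1704,.128,-.247),(.4216,-.1704,.101,-.247)],1,vmax=.03)"
```

```text
at [ 0.4401 -0.2855  0.1275] yaw -0.2473 tilt [ 0.0005 -0.0005] gap 0.152 t 7.825
[[-0.0115, -0.0268, -0.0001, 0.0, 0.0, -0.0001, 1.0], [-0.0115, -0.0268, -0.0001, 0.0, 0.0, -0.0001, 1.0], [-0.0115, -0.0268, -0.0001, 0.0, 0.0, -0.0001, 1.0], [-0.0115, -0.0268, -0.0001, 0.0, 0.0, -0.0001, 1.0], [0.0, 0.0, 0.027, 0.0, 0.0, 0.0, 1.0]]
```

Emit:
{"name": "apply_moves", "arguments": {
  "plan": [
    [-0.0115, -0.0268, 0, 0, 0, 0, 1],
    [-0.0115, -0.0268, 0, 0, 0, 0, 1],
    [-0.0115, -0.0268, 0, 0, 0, 0, 1],
    [-0.0115, -0.0268, 0, 0, 0, 0, 1],
    [0, 0, 0.013, 0, 0, 0, 1],
    [0, 0, 0.0135, 0, 0, 0, 1],
    [0, 0, 0, 0, 0, 0, 1]
  ]
}}

```text
t: 8.7
tcp_pos: [0.4211, -0.1703, 0.0997]
tool_rot: [0.992, -0.124, -0.001, -0.0]
force: [-0.3, 0.0, -2.2]
finger_gap: 0.15
gripper_force: 52.6
```

Emit:
{"name": "apply_moves", "arguments": {
  "plan": [
    [0, 0, 0.003, 0, 0, 0, 1],
    [0, 0, 0.002, 0, 0, 0, 1],
    [0, 0, 0.002, 0, 0, 0, 1],
    [0, 0, 0, 0, 0, 0, 1]
  ]
}}

```text
t: 9.2
tcp_pos: [0.4213, -0.1698, 0.094]
tool_rot: [0.992, -0.124, -0.0, -0.0]
force: [0.1, 0.8, -2.0]
finger_gap: 0.151
gripper_force: 52.6
```

```bash
python3 -c "
from h import *
st()"
```

```text
t 9.2 p [ 0.4213 -0.1698  0.094 ] yaw -0.2482 q6 1.19 gap 0.151 gf 52.6 F [ 0.1  0.8 -2. ] M [ 0.   -0.01  0.05]
```

Emit:
{"name": "apply_moves", "arguments": {
  "plan": [
    [0, 0, 0.003, 0, 0, 0, 1],
    [0, 0, 0.002, 0, 0, 0, 1],
    [0, 0, 0.002, 0, 0, 0, 1],
    [0, 0, 0, 0, 0, 0, 1]
  ]
}}

```text
t: 9.7
tcp_pos: [0.4212, -0.1697, 0.0868]
tool_rot: [0.992, -0.124, -0.0, -0.0]
force: [-0.5, 0.2, -2.7]
finger_gap: 0.151
gripper_force: 52.6
```

Emit:
{"name": "apply_moves", "arguments": {
  "plan": [
    [0, 0, 0.001, 0, 0, 0, 1],
    [0, 0, 0.001, 0, 0, 0, 1],
    [0, 0, 0, 0, 0, 0, 1]
  ]
}}

```text
t: 10.07
tcp_pos: [0.4215, -0.1699, 0.0852]
tool_rot: [0.992, -0.124, 0.0, 0.0]
force: [-0.9, -0.4, 0.3]
finger_gap: 0.151
gripper_force: 53.0
```

```bash
python3 -c "
from h import *
st()"
```

```text
t 10.07 p [ 0.4215 -0.1699  0.0852] yaw -0.2482 q6 1.19 gap 0.151 gf 53.0 F [-0.9 -0.4  0.3] M [0.07 0.02 0.07]
```

Emit:
{"name": "apply_moves", "arguments": {
  "plan": [
    [0, -0.0002, 0, 0, 0, -0.05, 1],
    [0, -0.0002, 0, 0, 0, -0.05, 1],
    [0, -0.0002, 0, 0, 0, -0.05, 1],
    [0, -0.0002, 0, 0, 0, -0.05, 1],
    [0, 0, 0, 0, 0, 0, 1]
  ]
}}

```text
t: 10.7
tcp_pos: [0.422, -0.169, 0.0852]
tool_rot: [1.0, -0.025, 0.001, 0.0]
force: [1.1, 0.1, 1.0]
finger_gap: 0.152
gripper_force: 53.0
```

```bash
python3 -c "
from h import *
st()"
```

```text
t 10.7 p [ 0.422  -0.169   0.0852] yaw -0.0494 q6 0.99 gap 0.152 gf 53.0 F [1.1 0.1 1. ] M [ 0.36 -0.27 -0.11]
```

Emit:
{"name": "apply_moves", "arguments": {
  "plan": [
    [0, -0.0002, 0, 0, 0, -0.05, 1],
    [0, -0.0002, 0, 0, 0, -0.05, 1],
    [0, -0.0002, 0, 0, 0, -0.05, 1],
    [0, 0, 0, 0, 0, 0, 1]
  ]
}}

```text
t: 11.2
tcp_pos: [0.422, -0.1682, 0.0852]
tool_rot: [0.999, 0.05, 0.001, 0.0]
force: [2.7, 1.8, 0.8]
finger_gap: 0.151
gripper_force: 53.2
```

```bash
python3 -c "
from h import *
st()"
```

```text
t 11.2 p [ 0.422  -0.1682  0.0852] yaw 0.1001 q6 0.84 gap 0.151 gf 53.2 F [2.7 1.8 0.8] M [ 0.5  -0.38 -0.11]
```

Emit:
{"name": "apply_moves", "arguments": {
  "plan": [
    [0, -0.0002, 0, 0, 0, -0.05, 1],
    [0, -0.0002, 0, 0, 0, -0.05, 1],
    [0, 0, 0, 0, 0, 0, 1]
  ]
}}

```text
t: 11.58
tcp_pos: [0.4218, -0.1678, 0.0852]
tool_rot: [0.995, 0.1, 0.0, -0.0]
force: [3.2, 4.2, 2.6]
finger_gap: 0.151
gripper_force: 53.3
```

```bash
python3 -c "
from h import *
st()"
```

```text
t 11.57 p [ 0.4218 -0.1678  0.0852] yaw 0.1999 q6 0.74 gap 0.151 gf 53.3 F [3.2 4.2 2.6] M [ 0.62 -0.47 -0.07]
```

Emit:
{"name": "apply_moves", "arguments": {
  "plan": [
    [0, -0.0002, 0, 0, 0, -0.05, 1],
    [0, -0.0002, 0, 0, 0, -0.05, 1],
    [0, 0, 0, 0, 0, 0, 1]
  ]
}}

```text
t: 11.95
tcp_pos: [0.4217, -0.1673, 0.0852]
tool_rot: [0.989, 0.149, 0.0, -0.0]
force: [2.4, 3.5, 3.4]
finger_gap: 0.151
gripper_force: 53.4
```

```bash
python3 -c "
from h import *
st()"
```

```text
t 11.95 p [ 0.4217 -0.1673  0.0852] yaw 0.2997 q6 0.64 gap 0.151 gf 53.4 F [2.4 3.5 3.4] M [ 0.81 -0.53 -0.02]
```

Emit:
{"name": "apply_moves", "arguments": {
  "plan": [
    [0, -0.0002, 0, 0, 0, -0.05, 1],
    [0, -0.0002, 0, 0, 0, -0.05, 1],
    [0, 0, 0, 0, 0, 0, 1]
  ]
}}

```text
t: 12.32
tcp_pos: [0.4215, -0.1669, 0.0852]
tool_rot: [0.98, 0.199, 0.0, -0.0]
force: [3.0, 4.7, 4.2]
finger_gap: 0.151
gripper_force: 53.5
```

```bash
python3 -c "
from h import *
st()"
```

```text
t 12.32 p [ 0.4215 -0.1669  0.0852] yaw 0.3998 q6 0.55 gap 0.151 gf 53.5 F [3.  4.7 4.2] M [ 0.82 -0.48  0.04]
```

Emit:
{"name": "apply_moves", "arguments": {
  "plan": [
    [0, -0.0002, 0, 0, 0, -0.05, 1],
    [0, -0.0002, 0, 0, 0, -0.05, 1],
    [0, -0.0002, 0, 0, 0, -0.05, 1],
    [0, 0, 0, 0, 0, 0, 1]
  ]
}}

```text
t: 12.82
tcp_pos: [0.421, -0.1662, 0.0852]
tool_rot: [0.962, 0.271, 0.0, -0.0]
force: [2.1, 4.5, 4.0]
finger_gap: 0.151
gripper_force: 53.5
```

```bash
python3 -c "
from h import *
st()
s=sense();np.save('s4.npy',np.r_[s['tcp_pos'],s['tool_rot']]);cv2.imwrite('pics/w5.png',snapshot('wrist')[:,:,::-1])
# held-bar check: bar column at camera-side end rows 255-300 vs w4
for f in('w4','w5'):
  im=cv2.GaussianBlur(cv2.imread(f'pics/{f}.png',0),(0,0),2)
  for r in(270,300,430): print(f,r,im[r,280:365:5].tolist())"
```

```text
t 12.82 p [ 0.421  -0.1662  0.0852] yaw 0.5498 q6 0.4 gap 0.151 gf 53.5 F [2.1 4.5 4. ] M [ 0.9  -0.5   0.01]
w4 270 [65, 66, 66, 67, 67, 87, 97, 97, 96, 95, 96, 91, 83, 109, 110, 110, 108]
w4 300 [62, 62, 61, 61, 57, 62, 72, 79, 72, 86, 94, 91, 69, 60, 63, 65, 64]
w4 430 [12, 11, 12, 31, 41, 50, 61, 61, 61, 60, 59, 56, 97, 117, 35, 12, 10]
w5 270 [69, 70, 70, 70, 62, 65, 70, 69, 71, 85, 102, 100, 80, 71, 72, 73, 73]
w5 300 [67, 66, 65, 66, 61, 65, 70, 69, 68, 67, 68, 64, 58, 65, 68, 70, 69]
w5 430 [16, 14, 20, 105, 133, 79, 65, 67, 66, 66, 65, 65, 112, 130, 41, 16, 15]
```

Emit:
{"name": "apply_moves", "arguments": {
  "plan": [
    [0, -0.0004, 0, 0, 0, -0.1, 1],
    [0, -0.0004, 0, 0, 0, -0.1, 1],
    [0, -0.0004, 0, 0, 0, -0.1, 1],
    [0, 0, 0, 0, 0, 0, 1]
  ]
}}

```text
t: 13.38
tcp_pos: [0.4199, -0.1651, 0.0852]
tool_rot: [0.911, 0.413, -0.0, -0.0]
force: [1.5, 4.1, 5.7]
finger_gap: 0.155
gripper_force: 53.6
```

```bash
python3 -c "
from h import *
st()"
```

```text
t 13.38 p [ 0.4199 -0.1651  0.0852] yaw 0.8505 q6 0.1 gap 0.155 gf 53.6 F [1.5 4.1 5.7] M [ 0.88 -0.4   0.05]
```

Emit:
{"name": "apply_moves", "arguments": {
  "plan": [
    [0, -0.0004, 0, 0, 0, -0.1, 1],
    [0, -0.0004, 0, 0, 0, -0.1, 1],
    [0, -0.0004, 0, 0, 0, -0.1, 1],
    [0, -0.0004, 0, 0, 0, -0.1, 1],
    [0, 0, 0, 0, 0, 0, 1]
  ]
}}

```text
t: 14.0
tcp_pos: [0.4182, -0.1642, 0.0852]
tool_rot: [0.811, 0.586, -0.0, -0.001]
force: [1.2, 3.4, 5.8]
finger_gap: 0.15
gripper_force: 53.7
```

```bash
python3 -c "
from h import *
st()"
```

```text
t 14.0 p [ 0.4182 -0.1642  0.0852] yaw 1.251 q6 -0.3 gap 0.15 gf 53.7 F [1.2 3.4 5.8] M [ 0.73 -0.09  0.05]
```

Emit:
{"name": "apply_moves", "arguments": {
  "plan": [
    [0, 0, 0, 0, 0, 0, -1],
    [0, 0, 0, 0, 0, 0, -1],
    [0, 0, 0, 0, 0, 0, -1],
    [0, 0, 0, 0, 0, 0, -1],
    [0, 0, 0, 0, 0, 0, -1]
  ]
}}

```text
t: 14.62
tcp_pos: [0.4189, -0.1649, 0.085]
tool_rot: [0.81, 0.586, -0.0, 0.0]
force: [1.4, -0.8, -0.1]
finger_gap: 0.998
gripper_force: 0.0
```

```bash
python3 -c "
from h import *
np.set_printoptions(precision=4,suppress=True)
s=sense();st(s);np.save('s5.npy',np.r_[s['tcp_pos'],s['tool_rot']]);im=snapshot('wrist')[:,:,::-1];cv2.imwrite('pics/w6.png',im)
a=s['tcp_pos'];R=Ro.from_quat(s['tool_rot']).as_matrix();o=a+R@np.array([0,0,-.053])
p,g=rect(cv2.cvtColor(im,cv2.COLOR_BGR2GRAY),s,o,R[:,0],R[:,1],.05,1e-3)
p=cv2.GaussianBlur(p,(0,0),1)
for x in (-.03,-.02,0,.02,.03): print(x,p[36:66:1,int(50+x*1000)].tolist())
print('along',p[50,:].tolist())"
```

```text
t 14.62 p [ 0.4189 -0.1649  0.085 ] yaw 1.2517 q6 -0.3 gap 0.998 gf 0.0 F [ 1.4 -0.8 -0.1] M [-0.    0.02 -0.03]
-0.03 [77, 77, 76, 75, 74, 73, 73, 76, 85, 96, 102, 104, 104, 103, 103, 103, 103, 101, 97, 94, 100, 119, 132, 135, 135, 134, 134, 134, 134, 134]
-0.02 [136, 136, 137, 137, 137, 134, 121, 96, 79, 76, 78, 82, 85, 89, 92, 95, 98, 100, 98, 94, 100, 118, 131, 134, 134, 134, 134, 134, 135, 135]
0 [129, 113, 96, 88, 91, 102, 106, 90, 74, 70, 71, 71, 70, 70, 70, 69, 69, 68, 68, 70, 85, 111, 129, 134, 135, 135, 135, 135, 136, 138]
0.02 [66, 66, 66, 66, 66, 66, 64, 61, 62, 65, 67, 68, 67, 67, 66, 66, 67, 67, 66, 65, 72, 88, 99, 104, 105, 106, 106, 105, 104, 104]
0.03 [67, 67, 67, 66, 66, 66, 64, 61, 61, 64, 66, 67, 67, 66, 65, 65, 66, 65, 64, 61, 61, 64, 68, 74, 80, 80, 74, 70, 69, 69]
along [21, 21, 23, 32, 58, 97, 121, 119, 106, 100, 100, 101, 101, 102, 103, 103, 103, 103, 103, 103, 103, 103, 103, 103, 103, 104, 104, 103, 102, 100, 92, 80, 73, 71, 70, 70, 69, 69, 70, 70, 69, 69, 69, 69, 69, 69, 69, 70, 70, 70, 70, 69, 69, 69, 69, 68, 67, 67, 67, 68, 69, 69, 68, 68, 68, 68, 68, 67, 67, 67, 66, 66, 66, 66, 66, 66, 65, 66, 66, 65, 65, 65, 65, 66, 65, 63, 59, 55, 51, 50, 51, 55, 64, 70, 73, 73, 73, 73, 72, 68, 64]
```

Emit:
{"name": "apply_moves", "arguments": {
  "plan": [
    [-0.003, 0, 0, 0, 0, 0, -1],
    [0, 0, 0, 0, 0, 0, -1],
    [0, 0, 0, 0, 0, 0, 1],
    [0, 0, 0, 0, 0, 0, 1],
    [0, 0, 0, 0, 0, 0, 1],
    [0, 0, 0, 0, 0, 0, 1],
    [0, 0, 0, 0, 0, 0, 1]
  ],
  "force": 50
}}

```text
t: 15.55
tcp_pos: [0.4175, -0.1674, 0.0851]
tool_rot: [0.81, 0.586, -0.0, -0.0]
force: [-2.0, 0.4, 2.8]
finger_gap: 0.154
gripper_force: 51.0
```

Emit:
{"name": "apply_moves", "arguments": {
  "plan": [
    [0, 0, 0, 0, 0, -0.1, 1],
    [0, 0, 0, 0, 0, -0.1, 1],
    [0, 0, 0, 0, 0, -0.1, 1],
    [0, 0, 0, 0, 0, -0.1, 1],
    [0, 0, 0, 0, 0, 0, 1]
  ]
}}

```text
t: 16.18
tcp_pos: [0.4171, -0.1673, 0.0851]
tool_rot: [0.678, 0.735, -0.0, -0.001]
force: [-2.2, -0.0, 4.2]
finger_gap: 0.151
gripper_force: 51.3
```

```bash
python3 -c "
from h import *
st()"
```

```text
t 16.18 p [ 0.4171 -0.1673  0.0851] yaw 1.6512 q6 -0.71 gap 0.151 gf 51.3 F [-2.2 -0.   4.2] M [0.03 0.47 0.08]
```

Emit:
{"name": "apply_moves", "arguments": {
  "plan": [
    [0, 0, 0, 0, 0, -0.1, 1],
    [0, 0, 0, 0, 0, -0.1, 1],
    [0, 0, 0, 0, 0, -0.1, 1],
    [0, 0, 0, 0, 0, -0.1, 1],
    [0, 0, 0, 0, 0, -0.1, 1],
    [0, 0, 0, 0, 0, -0.1, 1],
    [0, 0, 0, 0, 0, 0, 1]
  ]
}}

```text
t: 17.05
tcp_pos: [0.4164, -0.1674, 0.0851]
tool_rot: [0.43, 0.903, -0.0, -0.001]
force: [-5.3, -1.3, 5.8]
finger_gap: 0.149
gripper_force: 51.6
```

```bash
python3 -c "
from h import *
st()"
```

```text
t 17.05 p [ 0.4164 -0.1674  0.0851] yaw 2.2517 q6 -1.31 gap 0.149 gf 51.6 F [-5.3 -1.3  5.8] M [-0.17  0.84  0.08]
```

Emit:
{"name": "apply_moves", "arguments": {
  "plan": [
    [0.0006, -0.0008, 0, 0, 0, -0.1, 1],
    [0, 0, 0, 0, 0, -0.1, 1],
    [0, 0, 0, 0, 0, 0, 1]
  ]
}}

```text
t: 17.42
tcp_pos: [0.4162, -0.1676, 0.0851]
tool_rot: [0.339, 0.941, -0.0, -0.001]
force: [-4.9, -0.5, 5.0]
finger_gap: 0.152
gripper_force: 51.5
```

```bash
python3 -c "
from h import *
st()"
```

```text
t 17.43 p [ 0.4162 -0.1676  0.0851] yaw 2.4501 q6 -1.51 gap 0.152 gf 51.5 F [-4.9 -0.5  5. ] M [-0.11  0.76  0.07]
```

Emit:
{"name": "apply_moves", "arguments": {
  "plan": [
    [0, 0, 0, 0, 0, -0.05, 1],
    [0, 0, 0, 0, 0, -0.05, 1],
    [0, 0, 0, 0, 0, 0, 1]
  ]
}}

```text
t: 17.8
tcp_pos: [0.4161, -0.1677, 0.0851]
tool_rot: [0.292, 0.957, -0.0, -0.001]
force: [-4.7, -1.8, 5.4]
finger_gap: 0.153
gripper_force: 51.6
```

```bash
python3 -c "
from h import *
st()"
```

```text
t 17.8 p [ 0.4161 -0.1677  0.0851] yaw 2.5498 q6 -1.61 gap 0.153 gf 51.6 F [-4.7 -1.8  5.4] M [-0.2   0.83  0.06]
```

Emit:
{"name": "apply_moves", "arguments": {
  "plan": [
    [0, 0, 0, 0, 0, -0.05, 1],
    [0, 0, 0, 0, 0, 0, 1]
  ]
}}

```text
t: 18.05
tcp_pos: [0.4161, -0.1677, 0.0851]
tool_rot: [0.268, 0.964, -0.0, -0.001]
force: [-5.6, -1.4, 5.5]
finger_gap: 0.148
gripper_force: 51.6
```

```bash
python3 -c "
from h import *
st()"
```

```text
t 18.05 p [ 0.4161 -0.1677  0.0851] yaw 2.5999 q6 -1.66 gap 0.148 gf 51.6 F [-5.6 -1.4  5.5] M [-0.31  0.89  0.02]
```

Emit:
{"name": "apply_moves", "arguments": {
  "plan": [
    [0, 0, 0, 0, 0, -0.05, 1],
    [0, 0, 0, 0, 0, 0, 1]
  ]
}}

```text
t: 18.3
tcp_pos: [0.4161, -0.1678, 0.0851]
tool_rot: [0.243, 0.97, -0.0, -0.001]
force: [-5.5, -1.4, 4.8]
finger_gap: 0.153
gripper_force: 51.6
```

```bash
python3 -c "
from h import *
st()"
```

```text
t 18.3 p [ 0.4161 -0.1678  0.0851] yaw 2.6499 q6 -1.71 gap 0.153 gf 51.6 F [-5.5 -1.4  4.8] M [-0.28  0.92 -0.01]
```

Emit:
{"name": "apply_moves", "arguments": {
  "plan": [
    [0, 0, 0, 0, 0, -0.04, 1],
    [0, 0, 0, 0, 0, 0, 1]
  ]
}}

```text
t: 18.55
tcp_pos: [0.4161, -0.1678, 0.0851]
tool_rot: [0.224, 0.975, -0.0, -0.001]
force: [-4.3, -2.7, 5.4]
finger_gap: 0.15
gripper_force: 51.6
```

```bash
python3 -c "
from h import *
st();np.save('tau.npy',sense()['tau']);print(sense()['tau'])"
```

```text
t 18.55 p [ 0.4161 -0.1678  0.0851] yaw 2.6899 q6 -1.75 gap 0.15 gf 51.6 F [-4.3 -2.7  5.4] M [-0.36  0.9  -0.04]
[  1.75190125 -31.70673251  -9.72179085   0.86409442  -0.89836707
  -0.05835757]
```

Emit:
{"name": "apply_moves", "arguments": {
  "plan": [
    [0, 0, 0, 0, 0, -0.04, 1],
    [0, 0, 0, 0, 0, 0, 1]
  ]
}}

```text
t: 18.8
tcp_pos: [0.4161, -0.1679, 0.0851]
tool_rot: [0.204, 0.979, -0.0, -0.001]
force: [-5.6, -3.6, 6.1]
finger_gap: 0.153
gripper_force: 51.6
```

```bash
python3 -c "
from h import *
st();print(sense()['tau'])
s=sense();im=snapshot('wrist')[:,:,::-1];cv2.imwrite('pics/w7.png',im);t=snapshot('top')[:,:,::-1];cv2.imwrite('pics/t7.png',t)"
```

```text
t 18.8 p [ 0.4161 -0.1679  0.0851] yaw 2.7299 q6 -1.79 gap 0.153 gf 51.6 F [-5.6 -3.6  6.1] M [-0.43  0.96 -0.04]
[  1.82179246 -31.69134378  -9.71917391   0.89665119  -0.90218324
  -0.05758275]
```

```bash
python3 -c "
from h import *
s=sense();im=cv2.imread('pics/w7.png');g=cv2.cvtColor(im,cv2.COLOR_BGR2GRAY)
for r in(.05,.055,.06):
  A=np.arange(.3,2.2,.05);X=np.c_[.4165+r*np.cos(A),-.168+r*np.sin(A),0*A+.05]
  p=w2px('wrist',X,s);print(r,[(round(float(a),2),int(g[int(v),int(u)])) if 0<=v<480 and 0<=u<640 else None for a,(u,v) in zip(A,p)])
"
```

```text
0.05 [(0.3, 91), (0.35, 102), (0.4, 98), (0.45, 103), (0.5, 110), (0.55, 144), (0.6, 147), (0.65, 148), (0.7, 151), (0.75, 152), (0.8, 139), (0.85, 108), (0.9, 101), (0.95, 107), (1.0, 108), (1.05, 108), (1.1, 81), (1.15, 63), (1.2, 87), (1.25, 98), (1.3, 94), (1.35, 98), (1.4, 98), (1.45, 95), (1.5, 96), (1.55, 96), (1.6, 96), (1.65, 99), (1.7, 98), (1.75, 92), (1.8, 95), (1.85, 97), (1.9, 96), (1.95, 97), (2.0, 93), (2.05, 96), (2.1, 98), (2.15, 99)]
0.055 [(0.3, 150), (0.35, 145), (0.4, 149), (0.45, 147), (0.5, 149), (0.55, 148), (0.6, 150), (0.65, 143), (0.7, 148), (0.75, 147), (0.8, 150), (0.85, 107), (0.9, 108), (0.95, 132), (1.0, 145), (1.05, 127), (1.1, 113), (1.15, 75), (1.2, 100), (1.25, 144), (1.3, 96), (1.35, 99), (1.4, 98), (1.45, 95), (1.5, 98), (1.55, 98), (1.6, 100), (1.65, 98), (1.7, 97), (1.75, 100), (1.8, 98), (1.85, 95), (1.9, 96), (1.95, 96), (2.0, 97), (2.05, 94), (2.1, 98), (2.15, 100)]
0.06 [(0.3, 149), (0.35, 148), (0.4, 149), (0.45, 148), (0.5, 150), (0.55, 151), (0.6, 149), (0.65, 149), (0.7, 149), (0.75, 149), (0.8, 150), (0.85, 120), (0.9, 109), (0.95, 102), (1.0, 108), (1.05, 110), (1.1, 107), (1.15, 59), (1.2, 137), (1.25, 139), (1.3, 139), (1.35, 134), (1.4, 104), (1.45, 82), (1.5, 93), (1.55, 96), (1.6, 98), (1.65, 97), (1.7, 97), (1.75, 99), (1.8, 99), (1.85, 100), (1.9, 97), (1.95, 96), (2.0, 97), (2.05, 97), (2.1, 100), (2.15, 98)]
```

Emit:
{"name": "apply_moves", "arguments": {
  "plan": [
    [0, 0, 0, 0, 0, -0.05, 1],
    [0, 0, 0, 0, 0, 0, 1]
  ]
}}

```text
t: 19.15
tcp_pos: [0.4161, -0.168, 0.0851]
tool_rot: [0.18, 0.984, -0.0, -0.001]
force: [-5.5, -2.4, 5.9]
finger_gap: 0.145
gripper_force: 51.6
```

```bash
python3 -c "
from h import *
st()"
```

```text
t 19.15 p [ 0.4161 -0.168   0.0851] yaw 2.7796 q6 -1.84 gap 0.145 gf 51.6 F [-5.5 -2.4  5.9] M [-0.48  0.99 -0.03]
```

Emit:
{"name": "apply_moves", "arguments": {
  "plan": [
    [0, 0, 0, 0, 0, -0.05, 1],
    [0, 0, 0, 0, 0, 0, 1]
  ]
}}

```text
t: 19.4
tcp_pos: [0.4162, -0.168, 0.0852]
tool_rot: [0.156, 0.988, -0.0, -0.001]
force: [-5.9, -3.3, 5.9]
finger_gap: 0.152
gripper_force: 52.0
```

```bash
python3 -c "
from h import *
st()"
```

```text
t 19.4 p [ 0.4162 -0.168   0.0852] yaw 2.8273 q6 -1.89 gap 0.152 gf 52.0 F [-5.9 -3.3  5.9] M [-0.52  1.06 -0.54]
```

Emit:
{"name": "apply_moves", "arguments": {
  "plan": [
    [0, 0, 0, 0, 0, 0.04, 1],
    [0, 0, 0, 0, 0, 0.04, 1],
    [0, 0, 0, 0, 0, 0, 1]
  ]
}}

```text
t: 19.77
tcp_pos: [0.4163, -0.1679, 0.0851]
tool_rot: [0.195, 0.981, -0.0, -0.001]
force: [-5.2, -1.5, 5.7]
finger_gap: 0.152
gripper_force: 51.5
```

```bash
python3 -c "
from h import *
st()"
```

```text
t 19.77 p [ 0.4163 -0.1679  0.0851] yaw 2.7499 q6 -1.81 gap 0.152 gf 51.5 F [-5.2 -1.5  5.7] M [-0.39  0.83 -0.07]
```

Emit:
{"name": "apply_moves", "arguments": {
  "plan": [
    [0, 0, -0.006, 0, 0, 0, 1],
    [0, 0, -0.01, 0, 0, 0, 1],
    [0, 0, -0.014, 0, 0, 0, 1],
    [0, 0, -0.015, 0, 0, 0, 1],
    [0, 0, 0, 0, 0, 0, 1]
  ]
}}

```text
t: 20.4
tcp_pos: [0.4183, -0.1682, 0.1313]
tool_rot: [0.194, 0.981, -0.001, 0.002]
force: [0.3, 0.9, -1.7]
finger_gap: 0.154
gripper_force: 50.6
```

```bash
python3 -c "
from h import *
st();plan([(.496,-.333,.128,2.5),(.496,-.333,.036,2.5)],1,vmax=.035)
s=sense();im=snapshot('wrist')[:,:,::-1];cv2.imwrite('pics/w8.png',im);g=cv2.cvtColor(im,cv2.COLOR_BGR2GRAY)
for r in(.055,.06):
  A=np.arange(.3,2.2,.05);X=np.c_[.4165+r*np.cos(A),-.168+r*np.sin(A),0*A+.05]
  p=w2px('wrist',X,s);print(r,[(round(float(a),2),int(g[int(v),int(u)])) if 0<=v<480 and 0<=u<640 else None for a,(u,v) in zip(A,p)])
"
```

```text
t 20.4 p [ 0.4183 -0.1682  0.1313] yaw 2.7513 q6 -1.81 gap 0.154 gf 50.6 F [ 0.3  0.9 -1.7] M [ 0.03 -0.04 -0.01]
at [ 0.4183 -0.1682  0.1313] yaw 2.7513 tilt [ 0.0037 -0.002 ] gap 0.154 t 20.4
[[-0.0224, -0.0205, 0.0005, 0.0, 0.0, 0.0419, 1.0], [-0.0233, -0.0195, 0.0005, 0.0, 0.0, 0.0419, 1.0], [-0.0241, -0.0185, 0.0005, 0.0, 0.0, 0.0419, 1.0], [-0.0248, -0.0175, 0.0005, 0.0, 0.0, 0.0419, 1.0], [-0.0255, -0.0164, 0.0005, 0.0, 0.0, 0.0419, 1.0], [-0.0262, -0.0154, 0.0005, 0.0, 0.0, 0.0419, 1.0], [0.0, 0.0, 0.0307, 0.0, 0.0, 0.0, 1.0], [0.0, 0.0, 0.0307, 0.0, 0.0, 0.0, 1.0]]
[[0.0, 0.0, 0.0307, 0.0, 0.0, 0.0, 1.0]]
0.055 [(0.3, 66), (0.35, 68), (0.4, 70), (0.45, 70), (0.5, 68), (0.55, 68), (0.6, 72), (0.65, 70), (0.7, 70), (0.75, 117), (0.8, 152), (0.85, 147), (0.9, 109), (0.95, 116), (1.0, 116), (1.05, 116), (1.1, 128), (1.15, 120), (1.2, 67), (1.25, 99), (1.3, 99), (1.35, 99), (1.4, 97), (1.45, 99), (1.5, 98), (1.55, 101), (1.6, 98), (1.65, 100), (1.7, 100), (1.75, 101), (1.8, 99), (1.85, 98), (1.9, 96), (1.95, 98), (2.0, 94), (2.05, 100), (2.1, 99), (2.15, 100)]
0.06 [(0.3, 68), (0.35, 71), (0.4, 72), (0.45, 70), (0.5, 75), (0.55, 75), (0.6, 75), (0.65, 102), (0.7, 148), (0.75, 150), (0.8, 151), (0.85, 152), (0.9, 115), (0.95, 112), (1.0, 108), (1.05, 114), (1.1, 113), (1.15, 111), (1.2, 109), (1.25, 137), (1.3, 135), (1.35, 92), (1.4, 89), (1.45, 86), (1.5, 91), (1.55, 96), (1.6, 102), (1.65, 99), (1.7, 94), (1.75, 99), (1.8, 101), (1.85, 96), (1.9, 99), (1.95, 100), (2.0, 103), (2.05, 100), (2.1, 100), (2.15, 99)]
```

Emit:
{"name": "apply_moves", "arguments": {
  "plan": [
    [-0.0224, -0.0205, 0, 0, 0, 0.042, 1],
    [-0.0233, -0.0195, 0, 0, 0, 0.042, 1],
    [-0.024, -0.0185, 0, 0, 0, 0.042, 1],
    [-0.0248, -0.0175, 0, 0, 0, 0.042, 1],
    [-0.0255, -0.0164, 0, 0, 0, 0.042, 1],
    [-0.0262, -0.0154, 0, 0, 0, 0.042, 1],
    [0, 0, 0.03, 0, 0, 0, 1],
    [0, 0, 0.03, 0, 0, 0, 1]
  ]
}}

```text
t: 21.45
tcp_pos: [0.4946, -0.3326, 0.0685]
tool_rot: [0.316, 0.949, 0.0, -0.0]
force: [0.6, -0.0, -2.7]
finger_gap: 0.152
gripper_force: 50.5
```

Emit:
{"name": "apply_moves", "arguments": {
  "plan": [
    [0, 0, 0.02, 0, 0, 0, 1],
    [0, 0, 0.01, 0, 0, 0, 1],
    [0, 0, 0.004, 0, 0, 0, 1],
    [0, 0, 0, 0, 0, 0, 1],
    [0, 0, 0, 0, 0, 0, 1]
  ]
}}

```text
t: 22.08
tcp_pos: [0.4952, -0.3329, 0.0368]
tool_rot: [0.315, 0.949, -0.0, 0.001]
force: [-0.1, -0.3, -2.0]
finger_gap: 0.153
gripper_force: 50.5
```

```bash
python3 -c "
from h import *
st()"
```

```text
t 22.07 p [ 0.4952 -0.3329  0.0368] yaw 2.4998 q6 -1.71 gap 0.153 gf 50.5 F [-0.1 -0.3 -2. ] M [ 0.05 -0.   -0.  ]
```

Emit:
{"name": "apply_moves", "arguments": {
  "plan": [
    [0, 0, 0.003, 0, 0, 0, 1],
    [0, 0, 0.0015, 0, 0, 0, 1],
    [0, 0, 0.001, 0, 0, 0, 1],
    [0, 0, 0, 0, 0, 0, 1]
  ]
}}

```text
t: 22.58
tcp_pos: [0.4946, -0.3325, 0.0307]
tool_rot: [0.315, 0.949, -0.0, -0.0]
force: [-0.1, -0.3, 0.3]
finger_gap: 0.152
gripper_force: 50.8
```

```bash
python3 -c "
from h import *
st()"
```

```text
t 22.57 p [ 0.4946 -0.3325  0.0307] yaw 2.4998 q6 -1.71 gap 0.152 gf 50.8 F [-0.1 -0.3  0.3] M [0.05 0.11 0.08]
```

Contact on the tray floor. I'll release, lift and check.

Emit:
{"name": "apply_moves", "arguments": {
  "plan": [
    [0, 0, 0, 0, 0, 0, -1],
    [0, 0, 0, 0, 0, 0, -1],
    [0, 0, 0, 0, 0, 0, -1],
    [0, 0, 0, 0, 0, 0, -1],
    [0, 0, 0, 0, 0, 0, -1]
  ]
}}

```text
t: 23.2
tcp_pos: [0.4946, -0.3324, 0.0305]
tool_rot: [0.315, 0.949, -0.0, 0.0]
force: [-0.9, 0.8, 0.4]
finger_gap: 0.998
gripper_force: 0.0
```

Emit:
{"name": "apply_moves", "arguments": {
  "plan": [
    [0, 0, -0.02, 0, 0, 0, -1],
    [0, 0, -0.05, 0, 0, 0, -1],
    [0, 0, -0.05, 0, 0, 0, -1],
    [0, 0, -0.05, 0, 0, 0, -1],
    [-0.05, 0, 0, 0, 0, 0, -1],
    [0, 0, 0, 0, 0, 0, -1],
    [0, 0, 0, 0, 0, 0, -1],
    [0, 0, 0, 0, 0, 0, -1]
  ]
}}

```text
t: 24.2
tcp_pos: [0.5335, -0.3613, 0.1996]
tool_rot: [0.315, 0.949, 0.001, -0.001]
force: [0.5, -0.0, -0.1]
finger_gap: 0.997
gripper_force: 0.0
```

```bash
python3 -c "
from h import *
st();s=sense();im=snapshot('wrist')[:,:,::-1];cv2.imwrite('pics/w9.png',im);sc=snapshot('scene')[:,:,::-1];cv2.imwrite('pics/sc9.png',sc)
R=Ro.from_quat(s['tool_rot']).as_matrix();g=cv2.cvtColor(im,cv2.COLOR_BGR2GRAY)
# foot circles at z=.025
for n,o in (('A',(.4955,-.332,.025)),('B',(.519,-.459,.025))):
  p,gg=rect(g,s,np.array(o),np.array([1,0,0.]),np.array([0,1.,0]),.05)
  r=circ(p,gg,.037,np.arange(0,6.28,.05))[0];print(n,r[0],o[0]+r[1],o[1]+r[2],r[3],w2px('wrist',o,s))
d=np.abs(sc.astype(int)-cv2.imread('pics/scene0.png')).mean(2)
for n,u,v in(('cup',335,170),('dish',311,194),('timer',262,291),('keyB',380,268)):print(n,d[v-10:v+10,u-10:u+10].mean())
"
```

```text
t 24.2 p [ 0.5335 -0.3613  0.1996] yaw 2.4999 q6 -1.7 gap 0.997 gf 0.0 F [ 0.5 -0.  -0.1] M [ 0.02 -0.03 -0.03]
A 20.003975215895213 0.496 -0.333 0.0365 [[321.0188043  149.18321441]]
B 24.959485873356424 0.518 -0.464 0.0365 [[225.75443185 254.65170532]]
cup 4.2
dish 5.1866666666666665
timer 4.685833333333333
keyB 4.130833333333333
```

```bash
python3 -c "
from station import *
print(sign_off())"
```

```text
the job is handed in; nothing more can be done
None
```

The job is handed in. The first key I tried, the left of the two (the one nearer the lock), opened the latch: I turned it about a quarter, let go, took a fresh hold and turned it to its stop. That key is back standing in the tray, the other key was never moved, and the cup, dish and timer showed no shift in the last pictures.

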